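# Pack the tool cases in the transit rack and lock the retaining bar

### The job

Pack the white tool cases that lie on the bench into the transit rack: throw the lock lever over to the red notch, take the brass retaining bar off, and lay each case flat in a pocket of its own. Then lay the bar back across both end supports, down between their cheeks and centred end to end, and throw the lever back to the green notch so that its tongue holds the bar. Leave the other things on the bench where they are, and upright.

Things in the scene. Friction and masses are not known exactly. Their poses are not given: they have to be found in the camera images.
- rack: grey board fixed to the bench, 134 (x) x 240 (y) x 8 mm, three pockets in a row along y, lock lever beyond its -y end. At y = +/-107 mm stand aluminium supports, 20 mm long in y, tops 32 mm above the bench; the bar lies on them between cheeks 34 mm apart in x that rise to 45 mm. Origin: centre of the board's underside; x away from the robot, z up
- pocket0 (a point): centre of the floor of the pocket at the rack's +y end, 8 mm above the bench; axes as the rack's. Each pocket is 118 mm long in x and 52 mm wide in y, between ribs 18 mm wide and 5 mm high, with a lip as high (13 mm above the bench) along the board's front and back edge; pockets are 70 mm apart. A case lies in it with its length along the rack's x
- pocket1 (a point): the same for the middle pocket. Beware overhead: a white magnifier disc, 0.29 m wide, hangs over the far part of the bench (x above 0.63, y -0.27 to 0.05, from 0.45 m up) on a white arm from the left; swing sideways with wrist and forearm nearer to the robot
- pocket2 (a point): the same for the pocket at the rack's -y end, next to the lever. Beware: a thin black pole rises at the left front corner of the bench (x 0.48, y 0.33), to 0.55 m, and bends inward above; from a start at the left draw the arm in before swinging to the front
- seat (a point): the point midway between the two supports, level with their tops (32 mm above the bench); axes as the rack's. The bar's origin belongs here, its length along y; its underside is then 6 mm above the tops of the packed cases
- bar: brass retaining bar with a black strip beneath, 26 (x) x 250 (y) x 22 (z) mm, 0.3 kg; origin at the centre of its underside. At the start it lies across the supports under the lever's tongue. Grip it across its 26 mm width near mid length; the bench just in front of the rack (origin 108 mm along -x of the rack's) is free to set it down
- lever (a joint): lever about an upright axis, -0.25 to 1.82 rad, growing clockwise from above. 0 = green notch, locked: handle along rack -y, tongue on the far side of the axis reaches 17 mm over the bar's end, 3 mm above it. 1.57 = red notch, open: handle along rack -x, tongue clear. Friction of 0.12 N m holds it. A notch is the gap (0.2 rad either side) between two low coloured ribs, with a dot of that colour
- lever_axis (a point): point on the lever's upright axis at the underside of its arm, fixed to the rack 152 mm from its middle along -y, 57 mm above the bench
- lever_knob (a point): middle height of the upright black grip at the end of the lever's handle, 72 mm from the axis; the grip is a cylinder 22 mm in diameter, standing from 67 to 103 mm above the bench, this point at 87 mm
- case_a: white slim tool case, closed (the lid does not open), a box 44 x 108 x 18 mm with rounded edges, about 0.12 kg; origin at the centre of its underside, x along its 44 mm width, y along its 108 mm length, z up. May be absent.
- case_b: white slim tool case, closed (the lid does not open), a box 44 x 108 x 18 mm with rounded edges, about 0.12 kg; origin at the centre of its underside, x along its 44 mm width, y along its 108 mm length, z up. May be absent.
- case_c: white slim tool case, closed (the lid does not open), a box 44 x 108 x 18 mm with rounded edges, about 0.12 kg; origin at the centre of its underside, x along its 44 mm width, y along its 108 mm length, z up. May be absent.
- flux: bystander: white bottle with a green cap, 36 mm in diameter, 66 mm tall, standing; origin at the centre of its underside. To be left alone
- clamp: bystander: wooden ring clamp, 32 x 122 x 23 mm, lying; origin at the centre of its underside. To be left alone

How it is judged:
By the outcome, as a careful person would: the job done as asked, in the order asked, and still so for the second after the job is handed in, with the robot touching nothing.
Of case_a, case_b, case_c only 2 to 3 are there at a start; the rules pass over those that are not, and their reading is None.
At some moment in a run one of case_a, case_b, case_c, bar may be knocked a few centimetres aside while the robot is not near it.
Once in a run the grip may slacken for a moment while it holds something.
It also fails if it takes over 210 s, if anything falls off the work surface, if the arm or the gripper's body presses on something with over 40 N, if the wrist force passes 120 N, or if a joint passes its speed limit or range.

### The arm

A 7-joint arm with a two-finger parallel gripper is mounted at the origin on a cart in front of the work surface, level with it; the furniture and walls round the work are solid. World frame = base frame: x ahead of the robot, y to its left, z up, the work surface at z = 0. Lengths are in m, angles in rad, forces in N, time in s.
With the tool pointing down it reaches from about 0.35 to 0.9 m from the base axis. Payload 8.1 kg.
Tool frame: the origin (TCP) lies at the very end of the fingers, on their centre line; the grasp point (between the pads) lies arm.grip_point_offset behind it (arm.grip_point_offset is the distance from the TCP to the grasp point, in m); z points along the fingers, y is the line along which they close (so a half turn about z gives the same grasp; the last joint's range is limited). The gripper opens to 92 mm and grips with 3 to 60 N. Pads are 19 mm wide; open, the fingers measure 130 mm over their backs; the gripper's body (75 mm by 190 mm) begins 47 mm behind the grasp point.
Start: joints at [-0.103, 0.434, 0.025, 1.573, -0.012, 1.134, -0.075], TCP at [0.625, -0, 0.227] pointing down, gripper open.
Joint ranges: [-2.62, 2.62], [-0.44, 2.09], [-1.27, 1.32], [0.08, 2.57], [-1.32, 4.46], [0.12, 2], [-2.74, 2.74]. Speed limits (rad/s): [2.22, 2.22, 3.01, 3.01, 3.14, 3.14, 3.14].

### API

Orientations are given as a rotation vector (axis times angle).
In Python, from cell import arm gives the robot as it stands. The module is installed in compiled form; this text tells all that it offers.
- The arm moves only by the shell command python3 -m creep 'ROWS' [OPENING] [FORCE]. ROWS is JSON, a list of rows, each a list of 6 numbers: the shift along the tool's x, y, z scaled (see below), then the turn, a rotation vector about the tool's x, y, z scaled (see below). A call has 1 to 20 rows; each row shifts and turns the commanded pose from where the row before left it, along the tool's axes as they then stand; what a row does not reach is not made up. The controller multiplies each number of a shift by 0.4 m and each number of a turn by 120 degrees. A row lasts 1/12 s, in which the tool goes at most 41.7 mm and 7.16 degrees, less where a joint would pass 70% of its speed; a pose out of reach is approached as far as the arm can. A call with a number of a shift or a turn outside -1 to 1 is refused whole. A call with a gripper value outside its range is refused whole. OPENING is the closure, from -1 (fully open) to 1 (shut), set as the call begins (- or left out, the last holds). The fingers move at their own pace and stop on an object; FORCE is the grip in N (left out, the last holds). Time passes only in rows, so rows that do not move let the fingers close. It gives the time, the measured TCP pose, the force, the opening and the grip force at its end, in the units of the state.
- arm.observe(): the state, without advancing time (a new reading comes with each control period).
- arm.get_image(name): name is "scene" or "side" or "wrist"; returns a dict with "frame" (480x640x3 uint8, red, green, blue), "intrinsics" (3x3 intrinsics, pixels), "rvec" (rotation vector, rad) and "tvec" (3), from world to camera coordinates, as OpenCV has them; the wrist camera has in their place "mount" (4x4, takes a point from camera to tool coordinates, whose origin is the TCP and whose axes are the flange's). Camera axes: x right, y down, z forward; pixel columns grow to the right and rows downward; lengths in m; the calibration is good to about 2 mm. A picture is of the moment at which its call begins: read the wrist's pose just before it. There is no depth.
- arm.sign_off(): hands the job in; it is judged then, once.
The state is a dict: "clock": time; "joints": joint angles; "dq": joint speeds; "joint_efforts": joint torques, N m; "position": TCP position; "ee_rot": TCP orientation; "force": force on the tool from outside, world axes, zero at the start; "ft_torque": the same for the moment, N m; "width": opening from 0.0 (shut) to 1.0 (fully open); "gripper_force": force on a finger pad.
Only numpy, scipy, OpenCV 4.12 (cv2) and the standard library are available. Lean on these libraries where they do the work, as an engineer would, in place of code of your own. Each camera call takes 0.05 s, during which the arm holds its last target. There are 200 camera calls.

## Working session

There is one attempt and no reset: what is moved stays moved. The work goes in short steps, Python scripts to look and compute and a shell command to move; the robot and the scene stay as the last step left them, time stands still between calls to the robot, and variables do not carry over. Pictures are saved under pics/ and viewed, at most 14 in all, crops included, and the job is handed in when it is done.

```bash
mkdir -p pics
cat > h.py <<'E'
import numpy as np, cv2
from scipy.spatial.transform import Rotation as R
from cell import arm
def grab(n):
    o=arm.observe(); d=arm.get_image(n)
    K=np.array(d["intrinsics"])
    if n=="wrist":
        M=np.array(d["mount"]); T=np.eye(4); T[:3,:3]=R.from_rotvec(o["ee_rot"]).as_matrix(); T[:3,3]=o["position"]
        C=T@M
    else:
        Rm=R.from_rotvec(np.ravel(d["rvec"])).as_matrix(); C=np.eye(4); C[:3,:3]=Rm.T; C[:3,3]=-Rm.T@np.ravel(d["tvec"])
    return d["frame"],K,C
def save(n,f):
    im,K,C=grab(n); cv2.imwrite(f"pics/{f}.png",im[:,:,::-1]); np.savez(f"pics/{f}.npz",K=K,C=C); return im,K,C
def load(f):
    z=np.load(f"pics/{f}.npz"); return z["K"],z["C"]
def px(f,u,v,z=0.):
    K,C=load(f); r=C[:3,:3]@np.linalg.solve(K,[u,v,1.]); p=C[:3,3]; return p+r*(z-p[2])/r[2]
def proj(f,P):
    K,C=load(f); P=np.atleast_2d(P); c=(P-C[:3,3])@C[:3,:3]; q=c@K.T; return q[:,:2]/q[:,2:]
def plan(pos,yaw=None):
    """rows needed: shift in tool axes/0.4 and turn/120deg; yaw = world angle of tool y axis closing line, tool down"""
    o=arm.observe(); Rm=R.from_rotvec(o["ee_rot"]); d=Rm.inv().apply(np.array(pos)-o["position"])
    s="shift(units) %s  mm %s"%(np.round(d/0.4,4),np.round(d*1000,1))
    if yaw is not None:
        best=None
        for k in (0,np.pi):
            y=np.array([np.cos(yaw+k),np.sin(yaw+k),0]); z=np.array([0,0,-1.]); x=np.cross(y,z)
            t=(Rm.inv()*R.from_matrix(np.c_[x,y,z])).as_rotvec()
            if best is None or np.linalg.norm(t)<np.linalg.norm(best): best=t
        s+="  turn(units) %s deg %s"%(np.round(best/np.radians(120),4),np.round(np.degrees(best),1))
    print(s)
def st():
    o=arm.observe(); print(round(o["clock"],2),np.round(o["position"],4),np.round(o["ee_rot"],3),"w",o["width"],"gf",o["gripper_force"],"F",np.round(o["force"],1),"j",np.round(o["joints"],2))
E
python3 - <<'E'
from h import *
st(); print(arm.grip_point_offset)
a=save("scene","s0")[0]; b=save("side","d0")[0]; c=save("wrist","w0")[0]
print(np.round(R.from_rotvec(arm.observe()["ee_rot"]).as_matrix(),3))
for f in("s0","d0","w0"): print(np.round(load(f)[1],3).tolist())
E
```

```text
0.0 [ 0.6245 -0.      0.226 ] [-2.221e+00 -2.221e+00  2.000e-03] w 1.0006939684982419 gf 0.0 F [-0.5  0.3 -0.6] j [-0.1   0.44  0.02  1.57 -0.01  1.13 -0.08]
0.0188
[[ 0.     1.    -0.001]
 [ 1.    -0.    -0.   ]
 [-0.    -0.001 -1.   ]]
[[0.814, -0.344, 0.469, 0.116], [-0.581, -0.494, 0.646, -0.834], [0.01, -0.799, -0.602, 0.716], [0.0, 0.0, 0.0, 1.0]]
[[0.854, -0.236, 0.464, 0.064], [-0.52, -0.405, 0.752, -1.062], [0.011, -0.883, -0.469, 0.663], [0.0, 0.0, 0.0, 1.0]]
[[1.0, 0.0, -0.002, 0.625], [-0.0, -0.95, -0.311, 0.084], [-0.002, 0.311, -0.95, 0.384], [0.0, 0.0, 0.0, 1.0]]
```

View pics/s0.png

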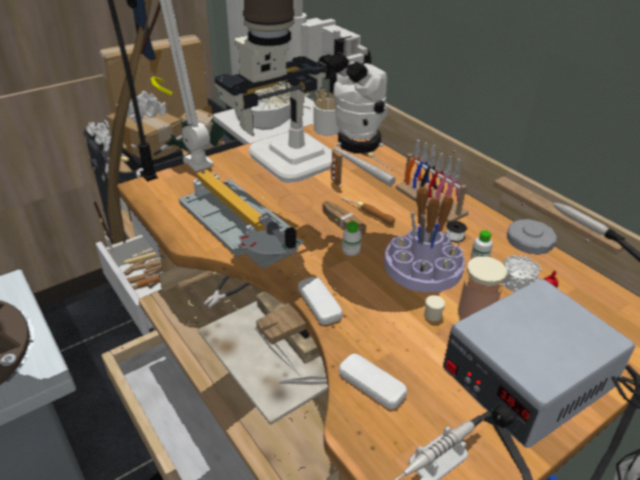

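View pics/w0.png

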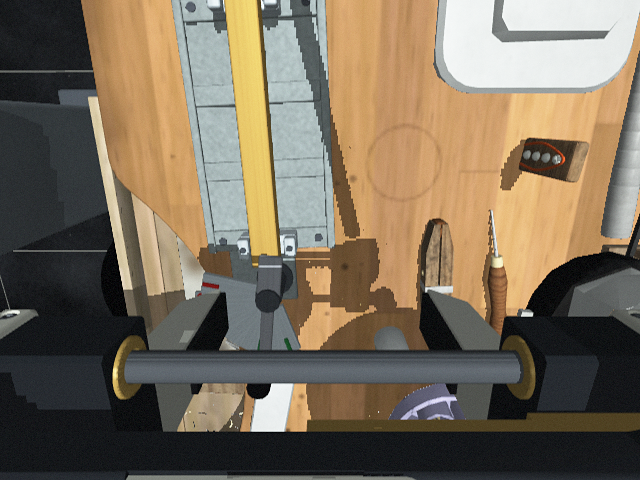

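Run:
```python
from h import *
a=cv2.imread("pics/s0.png")
cv2.imwrite("pics/s0rack.png",cv2.resize(a[160:270,170:310],None,fx=5,fy=5,interpolation=cv2.INTER_CUBIC))
cv2.imwrite("pics/s0case.png",cv2.resize(a[210:420,280:430],None,fx=2.8,fy=2.8,interpolation=cv2.INTER_CUBIC))
print(proj("s0",arm.observe()["position"]))
for q in [(320,300),(373,381)]: print(px("s0",*q,.009))
for q in [(241,246),(289,246),(284,2),(245,2)]: print(px("w0",*q,.045))
print(px("w0",268,298,.06),px("w0",258,390,.1))
```

```text
[[271.83411364 127.28939895]]
[ 0.5611212  -0.24673677  0.009     ]
[ 0.52276484 -0.43646398  0.009     ]
[ 0.54550609 -0.02918757  0.045     ]
[ 0.59163214 -0.02916765  0.045     ]
[0.59357928 0.17414109 0.045     ]
[0.56274308 0.17415681 0.045     ]
[ 0.57138311 -0.07692343  0.06      ] [ 0.56446291 -0.15078371  0.1       ]
```

View pics/s0rack.png

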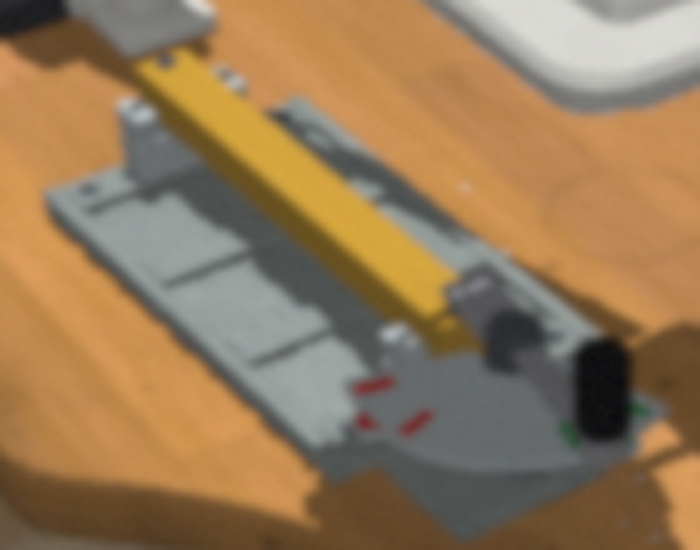

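View pics/s0case.png

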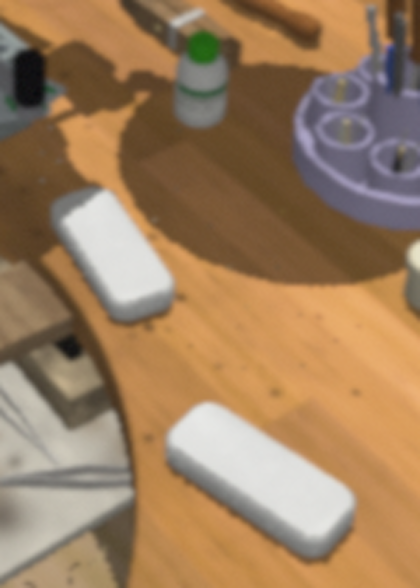

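Run:
```python
from h import *
P=lambda u,v,z:np.round(px("s0",170+u/5,160+v/5,z),4)
print("cornerFL",P(45,195,.008),"BL",P(295,98,.008))
print("knobtop",P(604,350,.103),"hubtop",P(515,325,.066))
print("FR",P(315,455,.008))
# wrist: board edges
for n,q in dict(FL=(176,2),f=(210,247),bk=(328,247)).items(): print(n,np.round(px("w0",*q,.013),4))
for q in [(227,2),(258,2),(250,255),(279,255)]: print("bar",np.round(px("w0",*q,.054),4))
Q=lambda u,v,z:np.round(px("s0",280+u/2.8,210+v/2.8,z),4)
# case top outlines: corners (mid z ~.018)
for n,q in dict(near=[(55,205),(105,190),(172,285),(118,308)],far=[(170,432),(212,405),(352,497),(312,545)]).items():
    c=[Q(*p,.016) for p in q]; print(n,c,np.mean(c,0))
print("flux",Q(202,118,0))
```

```text
cornerFL [0.4949 0.1926 0.008 ] BL [0.6254 0.2012 0.008 ]
knobtop [ 0.5651 -0.15    0.103 ] hubtop [ 0.573 -0.076  0.066]
FR [ 0.5031 -0.0364  0.008 ]
FL [0.4971 0.1827 0.013 ]
f [ 0.5052 -0.041   0.013 ]
bk [ 0.6295 -0.0409  0.013 ]
bar [0.5505 0.1718 0.054 ]
bar [0.5744 0.1718 0.054 ]
bar [ 0.5555 -0.0351  0.054 ]
bar [ 0.5828 -0.0351  0.054 ]
near [array([ 0.5522, -0.196 ,  0.016 ]), array([ 0.5874, -0.2028,  0.016 ]), array([ 0.5698, -0.2971,  0.016 ]), array([ 0.5311, -0.2937,  0.016 ])] [ 0.560125 -0.2474    0.016   ]
far [array([ 0.4984, -0.3869,  0.016 ]), array([ 0.5298, -0.3852,  0.016 ]), array([ 0.5511, -0.4778,  0.016 ]), array([ 0.5131, -0.4883,  0.016 ])] [ 0.5231  -0.43455  0.016  ]
flux [ 0.6998 -0.1657  0.    ]
```

View pics/d0.png

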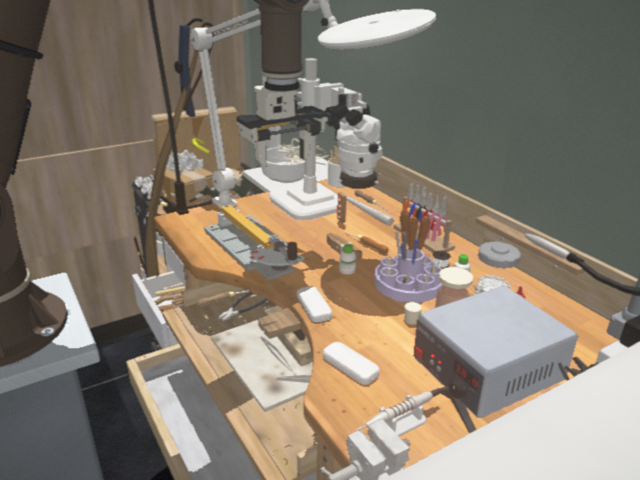

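```bash
python3 -m creep '[[-0.038,-0.015,0.01,0,0,0],[-0.038,-0.015,0.01,0,0,0],[-0.038,-0.015,0.01,0,0,0],[-0.038,-0.015,0.01,0,0,0],[-0.038,-0.015,0.01,0,0,0],[-0.038,-0.015,0.01,0,0,0],[-0.038,-0.015,0.01,0,0,0],[-0.038,-0.015,0.01,0,0,0],[-0.038,-0.015,0.01,0,0,0],[-0.036,-0.015,0.01,0,0,0],[0,0,0,0,0,0],[0,0,0,0,0,0]]' -1 && python3 -c "
from h import *
st(); plan([.5645,-.151,.074],0.0); save('wrist','w1'); save('scene','s1')"
```

```text
clock: 1.15
position: [0.5641, -0.1525, 0.1864]
ee_rot: [-2.224, -2.218, 0.001]
force: [0.4, 1.0, 0.4]
width: 0.997
gripper_force: 0.0
1.15 [ 0.5641 -0.1525  0.1864] [-2.224e+00 -2.218e+00  1.000e-03] w 0.9973974951310678 gf 0.0 F [0.4 1.  0.4] j [ 0.13  0.4   0.06  1.73 -0.03  1.01  0.19]
shift(units) [0.0038 0.0012 0.2811]  mm [  1.5   0.5 112.4]  turn(units) [-0.0004  0.0001 -0.0012] deg [-0.1  0.  -0.1]
```

View pics/w1.png

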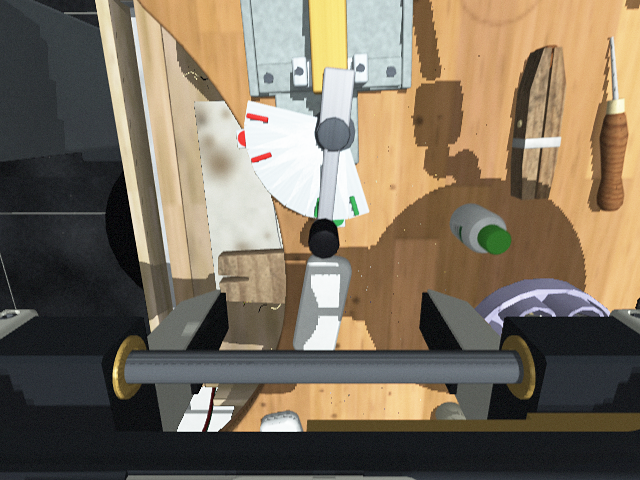

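```bash
python3 -c "
from h import *
print(px('w1',323,224,.103),px('w1',335,134,.067), px('w1',242,139,.01), px('w1',338,222,.01))"
python3 -m creep '[[0,0,0.03,0,0,0],[0,0,0.035,0,0,0],[0,0,0.04,0,0,0],[0,0,0.04,0,0,0],[0,0,0.04,0,0,0],[0,0,0.035,0,0,0],[0.002,0,0.03,0,0,0],[0.002,0,0.025,0,0,0],[0,0,0.005,0,0,0],[0,0,0,0,0,0],[0,0,0,0,0,0]]' && python3 -m creep '[[0,0,0,0,0,0],[0,0,0,0,0,0],[0,0,0,0,0,0],[0,0,0,0,0,0],[0,0,0,0,0,0],[0,0,0,0,0,0],[0,0,0,0,0,0],[0,0,0,0,0,0],[0,0,0,0,0,0],[0,0,0,0,0,0]]' 1 15; python3 -c "
from h import *
st()"
```

```text
[ 0.56426324 -0.13350743  0.103     ] [ 0.5729294 -0.0766586  0.067    ] [ 0.49405368 -0.08226127  0.01      ] [ 0.57787751 -0.15664218  0.01      ]
clock: 2.17
position: [0.5655, -0.1494, 0.0753]
ee_rot: [2.221, 2.222, 0.001]
force: [0.3, -0.6, -0.6]
width: 1.001
gripper_force: 0.0
clock: 3.0
position: [0.565, -0.1496, 0.0747]
ee_rot: [2.222, 2.221, 0.0]
force: [0.1, -0.2, 0.8]
width: 0.321
gripper_force: 0.0
3.0 [ 0.565  -0.1496  0.0747] [2.222 2.221 0.   ] w 0.3208887310861933 gf 0.0 F [ 0.1 -0.2  0.8] j [ 0.14  0.53  0.04  1.84 -0.03  0.77  0.2 ]
```

```bash
python3 -m creep '[[0,0,0,0,0,0],[0,0,0,0,0,0],[0,0,0,0,0,0],[0,0,0,0,0,0],[0,0,0,0,0,0]]' 1 15
python3 - <<'E'
from h import *
A=np.array([.5725,-.0767]); p=arm.observe()["position"][:2]; v=np.array(p)-A
a0=np.arctan2(v[1],v[0]); a1=np.pi+.036-2*np.pi; print(a0,a1,np.hypot(*v))
prev=np.array(p)
for a in np.linspace(a0,a1-0.03,15)[1:]:
    q=A+.072*np.array([np.cos(a),np.sin(a)]); d=q-prev; print("[%.4f,%.4f,0,0,0,0],"%(d[1]/.4,d[0]/.4),end=""); prev=q
E
```

```text
clock: 3.42
position: [0.5648, -0.1498, 0.0747]
ee_rot: [-2.222, -2.221, 0.0]
force: [-0.7, -1.0, -0.6]
width: 0.234
gripper_force: 15.0
-1.6753663485017432 -3.105592653589793 0.07345219755709718
[0.0065,-0.0182,0,0,0,0],[0.0048,-0.0181,0,0,0,0],[0.0067,-0.0175,0,0,0,0],[0.0085,-0.0167,0,0,0,0],[0.0102,-0.0158,0,0,0,0],[0.0118,-0.0146,0,0,0,0],[0.0132,-0.0133,0,0,0,0],[0.0145,-0.0119,0,0,0,0],[0.0157,-0.0103,0,0,0,0],[0.0167,-0.0086,0,0,0,0],[0.0175,-0.0068,0,0,0,0],[0.0181,-0.0049,0,0,0,0],[0.0185,-0.0030,0,0,0,0],[0.0187,-0.0011,0,0,0,0],
```

```bash
python3 -m creep '[[0.004,-0.018,0,0,0,0],[0.005,-0.018,0,0,0,0],[0.0067,-0.0175,0,0,0,0],[0.0085,-0.0167,0,0,0,0],[0.0102,-0.0158,0,0,0,0],[0.0118,-0.0146,0,0,0,0],[0.0132,-0.0133,0,0,0,0],[0.0145,-0.0119,0,0,0,0],[0.0157,-0.0103,0,0,0,0],[0.0167,-0.0086,0,0,0,0],[0.0175,-0.0068,0,0,0,0],[0.0181,-0.005,0,0,0,0],[0.0185,-0.003,0,0,0,0],[0.0187,-0.001,0,0,0,0],[0,0,0,0,0,0],[0,0,0,0,0,0]]'; python3 -c "
from h import *
st()"
```

```text
clock: 4.75
position: [0.4994, -0.0767, 0.0748]
ee_rot: [-2.219, -2.221, 0.002]
force: [-5.5, 0.2, 8.4]
width: 0.236
gripper_force: 15.0
4.75 [ 0.4994 -0.0767  0.0748] [-2.219e+00 -2.221e+00  2.000e-03] w 0.2362842032181096 gf 14.999187737703323 F [-5.5  0.2  8.4] j [ 0.02  0.43  0.03  2.03 -0.02  0.68  0.07]
```

```bash
python3 -m creep '[[0,0,0,0,0,0],[0,0,0,0,0,0],[0,0,0,0,0,0],[0,0,0,0,0,0],[0,0,-0.01,0,0,0],[0,0,-0.03,0,0,0],[0,0,-0.04,0,0,0],[0,0,-0.04,0,0,0],[0,0,-0.04,0,0,0],[0,0,-0.04,0,0,0],[0,0,-0.03,0,0,0],[0,0,0,0,0,0]]' -0.2; python3 -m creep '[[0.02,0.01,0,0,0,0],[0.04,0.018,0,0,0,0],[0.04,0.018,0,0,0,0],[0.04,0.018,0,0,0,0],[0.04,0.018,0,0,0,0],[0.04,0.018,0,0,0,0],[0.04,0.018,0,0,0,0],[0.04,0.018,0,0,0,0],[0.04,0.018,0,0,0,0],[0.04,0.013,0,0,0,0],[0,0,0,0,0,-0.0167],[0,0,0,0,0,0],[0,0,0,0,0,0]]' -1; python3 -c "
from h import *
st(); save('wrist','w2'); save('scene','s2'); plan([.567,.0752,.028],.035)"
```

```text
clock: 5.75
position: [0.5023, -0.0781, 0.1693]
ee_rot: [2.219, 2.219, 0.005]
force: [1.1, -0.1, -0.7]
width: 0.607
gripper_force: 0.0
clock: 6.83
position: [0.5671, 0.0743, 0.1657]
ee_rot: [-2.182, -2.259, 0.002]
force: [0.2, 1.1, -0.4]
width: 0.999
gripper_force: 0.0
6.83 [0.5671 0.0743 0.1657] [-2.182e+00 -2.259e+00  2.000e-03] w 0.9987874520629858 gf 0.0 F [ 0.2  1.1 -0.4] j [-0.22  0.41 -0.01  1.78  0.    0.95 -0.19]
shift(units) [0.0045 0.     0.3453]  mm [  1.8   0.  138.1]  turn(units) [-0.0005  0.0002 -0.0008] deg [-0.1  0.  -0.1]
```

View pics/w2.png

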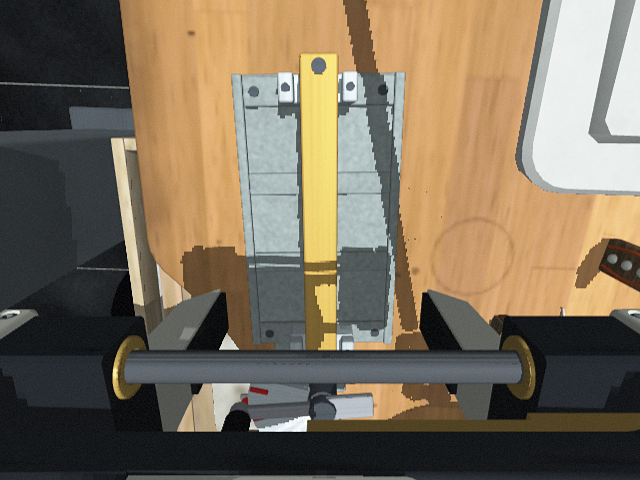

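```bash
python3 - <<'E'
from h import *
for q in [(233,73),(405,73)]: print("board",px("w2",*q,.013))
for q in [(302,54),(337,54)]: print("bar",px("w2",*q,.054))
for q in [(126,60),(140,170),(150,250),(180,285)]: print("edge",px("w2",*q,0))
c=np.array([.4590,.0714])
for s in(-.125,0,.125): print(proj("w2",[c[0]-.035*s,c[1]+s,0]),proj("s2",[c[0]-.035*s,c[1]+s,0]))
E
python3 -m creep '[[0.003,0,0.02,0,0,0],[0.002,0,0.03,0,0,0],[0,0,0.04,0,0,0],[0,0,0.04,0,0,0],[0,0,0.04,0,0,0],[0,0,0.04,0,0,0],[0,0,0.04,0,0,0],[0,0,0.035,0,0,0],[0,0,0.025,0,0,0],[0,0,0.012,0,0,0],[0,0,0,0,0,0],[0,0,0,0,0,0]]'
```

```text
board [0.49407595 0.19141175 0.013     ]
board [0.62531752 0.19591508 0.013     ]
bar [0.54897627 0.19994227 0.054     ]
bar [0.57182286 0.20072439 0.054     ]
edge [0.40715877 0.19930007 0.        ]
edge [0.40798308 0.11361273 0.        ]
edge [0.40851599 0.04079777 0.        ]
edge [0.43313387 0.00645346 0.        ]
[[215.42414514 340.87570875]] [[219.56766795 266.27640468]]
[[202.72689746 219.62896313]] [[188.75616034 234.68465261]]
[[186.67082462  66.30860367]] [[161.8071174  207.05317497]]
clock: 7.93
position: [0.5677, 0.0759, 0.0381]
ee_rot: [2.183, 2.259, 0.0]
force: [-0.4, -0.2, -0.0]
width: 0.999
gripper_force: 0.0
```

```bash
python3 -m creep '[[0,0,0,0,0,0],[0,0,0,0,0,0],[0,0,0,0,0,0],[0,0,0,0,0,0],[0,0,0,0,0,0],[0,0,0,0,0,0],[0,0,0,0,0,0],[0,0,0,0,0,0],[0,0,0,0,0,0],[0,0,0,0,0,0],[0,0,0,0,0,0],[0,0,0,0,0,0],[0,0,0,0,0,0],[0,0,0,0,0,0],[0,0,0,0,0,0]]' 1 40; python3 -c "
from h import *
a=cv2.imread('pics/s2.png'); cv2.imwrite('pics/s2c.png',cv2.resize(a[150:300,100:320],None,fx=3.5,fy=3.5,interpolation=cv2.INTER_CUBIC))"
```

```text
clock: 9.18
position: [0.5671, 0.076, 0.0378]
ee_rot: [-2.182, -2.26, 0.001]
force: [-3.5, 0.3, 2.4]
width: 0.282
gripper_force: 40.0
```

View pics/s2c.png

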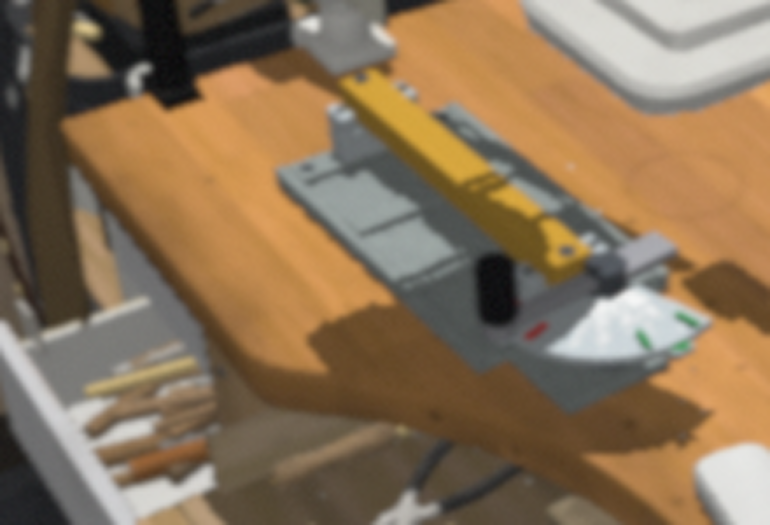

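```bash
python3 -m creep '[[0,0,-0.01,0,0,0],[0,0,-0.02,0,0,0],[0,0,-0.03,0,0,0],[0,0,-0.03,0,0,0],[0,0,-0.025,0,0,0],[0,0,0,0,0,0],[0.003,-0.015,0,0,0,0],[0.005,-0.03,0,0,0,0],[0.006,-0.035,0,0,0,0],[0.006,-0.035,0,0,0,0],[0.006,-0.035,0,0,0,0],[0.006,-0.035,0,0,0,0],[0.006,-0.035,0,0,0,0],[0,-0.03,0,0,0,0],[0,-0.02,0,0,0,0],[0,0,0,0,0,0],[0,0,0,0,0,0]]' 1 40; python3 -m creep '[[0,0,0.02,0,0,0],[0,0,0.03,0,0,0],[0,0,0.03,0,0,0],[0,0,0.03,0,0,0],[0,0,0.03,0,0,0],[0,0,0.025,0,0,0],[0,0,0.015,0,0,0],[0,0,0.005,0,0,0],[0,0,0,0,0,0],[0,0,0,0,0,0]]'; python3 -c "
from h import *
st()"
```

```text
clock: 10.6
position: [0.459, 0.0874, 0.0838]
ee_rot: [2.182, 2.26, -0.0]
force: [0.5, -0.3, -2.6]
width: 0.279
gripper_force: 40.0
clock: 11.43
position: [0.4594, 0.0875, 0.0101]
ee_rot: [2.182, 2.26, 0.0]
force: [0.1, 0.1, -2.8]
width: 0.283
gripper_force: 4.0
11.43 [0.4594 0.0875 0.0101] [2.182 2.26  0.   ] w 0.2834615126445893 gf 3.9929457753896713 F [ 0.1  0.1 -2.8] j [-0.29  0.5  -0.02  2.16  0.02  0.48 -0.29]
```

```bash
python3 -m creep '[[0,0,0.003,0,0,0],[0,0,0.003,0,0,0],[0,0,0.003,0,0,0],[0,0,0,0,0,0]]'; python3 -m creep '[[0,0,0,0,0,0],[0,0,0,0,0,0],[0,0,0,0,0,0],[0,0,0,0,0,0],[0,0,0,0,0,0],[0,0,0,0,0,0],[0,0,-0.02,0,0,0],[0,0,-0.04,0,0,0],[0,0,-0.06,0,0,0],[0,0,-0.08,0,0,0],[0,0,-0.08,0,0,0],[0,0,-0.08,0,0,0],[0,0,-0.08,0,0,0],[0,0,-0.06,0,0,0],[0,0,0,0,0,0]]' 0; python3 -c "
from h import *
st(); plan([.525,-.2,.25],0.)"
```

```text
clock: 11.77
position: [0.4592, 0.0874, 0.0064]
ee_rot: [2.182, 2.26, 0.0]
force: [-0.8, 0.1, -2.8]
width: 0.278
gripper_force: 40.0
clock: 13.02
position: [0.4615, 0.0881, 0.2117]
ee_rot: [2.18, 2.257, 0.011]
force: [1.1, 0.5, -0.9]
width: 0.502
gripper_force: 0.0
13.02 [0.4615 0.0881 0.2117] [2.18  2.257 0.011] w 0.5022933547759654 gf 0.0 F [ 1.1  0.5 -0.9] j [-0.29  0.2  -0.02  1.96  0.    0.98 -0.27]
shift(units) [-0.7252  0.1345 -0.0961]  mm [-290.1   53.8  -38.5]  turn(units) [ 0.0039 -0.0011  0.0166] deg [ 0.5 -0.1  2. ]
```

```bash
python3 -m creep '[[-0.03,0.006,-0.01,0,0,0.0167],[-0.06,0.016,-0.02,0.004,0,0],[-0.08,0.016,-0.02,0,0,0],[-0.08,0.016,-0.02,0,0,0],[-0.08,0.016,-0.02,0,0,0],[-0.08,0.016,-0.02,0,0,0],[-0.08,0.016,-0.02,0,0,0],[-0.08,0.016,-0.02,0,0,0],[-0.08,0.016,-0.02,0,0,0],[-0.08,0.016,-0.02,0,0,0],[-0.08,0.016,-0.02,0,0,0],[-0.08,0.015,-0.01,0,0,0],[-0.04,0.015,0,0,0,0],[-0.02,0,0,0,0,0],[0,0,0,0,0,0],[0,0,0,0,0,0]]' -1; python3 -c "
from h import *
st(); save('wrist','w3')"
```

```text
clock: 14.35
position: [0.5377, -0.292, 0.2927]
ee_rot: [-2.217, -2.214, 0.01]
force: [0.5, 0.8, 0.5]
width: 1.001
gripper_force: 0.0
14.35 [ 0.5377 -0.292   0.2927] [-2.217 -2.214  0.01 ] w 1.0012851977444117 gf 0.0 F [0.5 0.8 0.5] j [ 0.26  0.38  0.22  1.51 -0.08  1.27  0.48]
```

View pics/w3.png

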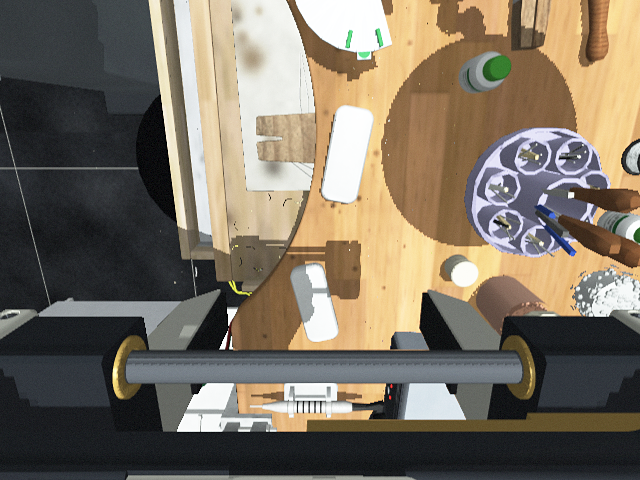

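Run:
```python
from h import *
for a,b in [((355.5,106),(339.5,203)),((307,264),(322,342))]:
    p,q=px("w3",*a,.014),px("w3",*b,.014); d=p-q
    print(np.round((p+q)/2,4),np.linalg.norm(d),"len angle deg",np.degrees(np.arctan2(d[1],d[0])))
```

```text
[ 0.5624 -0.245   0.014 ] 0.10963087997427003 len angle deg 81.45432535229702
[ 0.5237 -0.4335  0.014 ] 0.11427785394311875 len angle deg 99.35994675245067
```

```bash
python3 -m creep '[[0,0,0.03,0,0,0.03],[0,0,0.06,0,0,0.049],[0,0,0.08,0,0,0],[0,0,0.09,0,0,0],[0,0,0.09,0,0,0],[0,0,0.08,0,0,0],[0,0,0.06,0,0,0],[0,0,0.04,0,0,0],[0,0,0,0,0,0],[0,0,0,0,0,0]]' -1; python3 -c "
from h import *
st(); plan([.5544,-.2864,.009],np.radians(-9.5)); save('wrist','w4')
P=arm.observe()['position']; 
C=np.array([.5612,-.246]);u=np.array([np.cos(np.radians(80.5)),np.sin(np.radians(80.5))]);w=np.array([u[1],-u[0]])
im=cv2.imread('pics/w4.png')
q=[[*(C+.054*a*u+.022*b*w),.018] for a,b in((1,1),(1,-1),(-1,-1),(-1,1))]
cv2.polylines(im,[np.int32(proj('w4',q))],True,(0,0,255),1); cv2.imwrite('pics/w4o.png',im)"
```

```text
clock: 15.23
position: [0.5365, -0.2908, 0.0815]
ee_rot: [-2.39, -2.027, 0.01]
force: [0.1, 0.1, -0.1]
width: 0.999
gripper_force: 0.0
15.23 [ 0.5365 -0.2908  0.0815] [-2.39  -2.027  0.01 ] w 0.99852968364642 gf 0.0 F [ 0.1  0.1 -0.1] j [ 0.27  0.57  0.21  1.77 -0.15  0.83  0.38]
shift(units) [0.0182 0.0443 0.1809]  mm [ 7.3 17.7 72.4]  turn(units) [-0.0047  0.0002  0.0009] deg [-0.6  0.   0.1]
```

View pics/w4o.png

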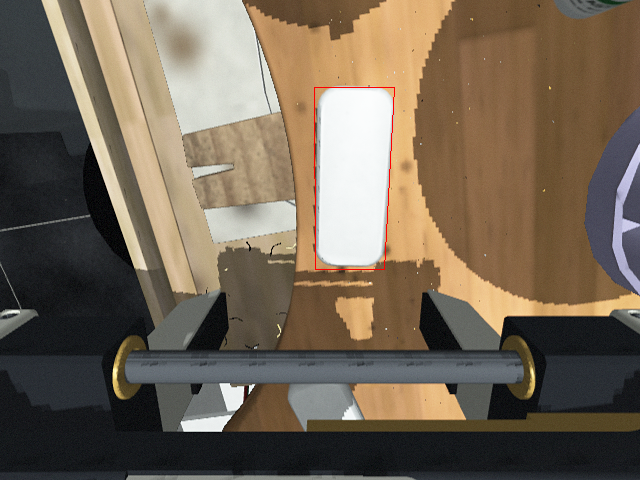

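```bash
python3 -m creep '[[0.008,0.02,0,-0.0047,0,0],[0.01,0.024,0,0,0,0],[0,0,0.03,0,0,0],[0,0,0.04,0,0,0],[0,0,0.04,0,0,0],[0,0,0.04,0,0,0],[0,0,0.02,0,0,0],[0,0,0.01,0,0,0],[0,0,0,0,0,0],[0,0,0,0,0,0]]' -1;  python3 -m creep '[[0,0,0,0,0,0],[0,0,0,0,0,0],[0,0,0,0,0,0],[0,0,0,0,0,0],[0,0,0,0,0,0],[0,0,0,0,0,0],[0,0,0,0,0,0],[0,0,0,0,0,0],[0,0,0,0,0,0],[0,0,0,0,0,0],[0,0,0,0,0,0]]' 1 35; python3 -c "
from h import *
st()"
```

```text
clock: 16.12
position: [0.5558, -0.2886, 0.0101]
ee_rot: [2.395, 2.028, 0.0]
force: [0.1, -0.3, 0.5]
width: 0.995
gripper_force: 0.0
clock: 17.03
position: [0.5553, -0.2884, 0.0097]
ee_rot: [2.396, 2.029, -0.0]
force: [-0.7, 0.0, 1.1]
width: 0.472
gripper_force: 35.0
17.03 [ 0.5553 -0.2884  0.0097] [ 2.396  2.029 -0.   ] w 0.4723656939796765 gf 34.97225571423769 F [-0.7  0.   1.1] j [ 0.27  0.68  0.18  1.78 -0.17  0.7   0.38]
```

```bash
python3 -m creep '[[0,0,-0.01,0,0,0],[0,0,-0.03,0,0,0],[0,0,-0.05,0,0,0],[0,0,-0.07,0,0,0],[0,0,-0.07,0,0,0],[0,0,-0.07,0,0,0],[0,0,-0.07,0,0,0],[0,0,-0.05,0,0,0],[0,0,-0.03,0,0,0],[0,0,0,0,0,0],[0,0,0,0,0,0]]'; python3 -c "
from h import *
st(); plan([.5216,.1447,.19],np.radians(-88))"
```

```text
clock: 17.95
position: [0.5551, -0.2881, 0.1898]
ee_rot: [2.395, 2.029, 0.001]
force: [-0.3, 0.2, -1.9]
width: 0.475
gripper_force: 35.0
17.95 [ 0.5551 -0.2881  0.1898] [2.395e+00 2.029e+00 1.000e-03] w 0.4748480878525301 gf 34.97258294373751 F [-0.3  0.2 -1.9] j [ 0.23  0.47  0.23  1.64 -0.12  1.05  0.34]
shift(units) [ 1.0533 -0.2608 -0.0025]  mm [ 421.3 -104.3   -1. ]  turn(units) [ 1.400e-03 -2.000e-04  6.543e-01] deg [ 0.2 -0.  78.5]
```

```bash
python3 -m creep '[[0.03,-0.008,0,0,0,0],[0.05,-0.012,0,0,0,0],[0.07,-0.017,0,0,0,0],[0.07,-0.017,0,0,0,0],[0.07,-0.017,0,0,0,0],[0.07,-0.017,0,0,0,0],[0.07,-0.017,0,0,0,0],[0.07,-0.017,0,0,0,0],[0.07,-0.017,0,0,0,0],[0.07,-0.017,0,0,0,0],[0.07,-0.017,0,0,0,0],[0.07,-0.017,0,0,0,0],[0.07,-0.017,0,0,0,0],[0.07,-0.017,0,0,0,0],[0.07,-0.017,0,0,0,0],[0.06,-0.016,0,0,0,0],[0.05,-0.012,0,0,0,0],[0.023,-0.008,0,0,0,0],[0,0,0,0,0,0]]'; python3 -m creep '[[0,0,0,0,0,0.03],[0,0,0,0,0,0.05],[0,0,0,0,0,0.05],[0,0,0,0,0,0.05],[0,0,0,0,0,0.05],[0,0,0,0,0,0.05],[0,0,0,0,0,0.05],[0,0,0,0,0,0.05],[0,0,0,0,0,0.05],[0,0,0,0,0,0.05],[0,0,0,0,0,0.05],[0,0,0,0,0,0.05],[0,0,0,0,0,0.05],[0,0,0,0,0,0.024],[0,0,0,0,0,0],[0,0,0,0,0,0]]'; python3 -c "
from h import *
st(); plan([.5216,.1447,.0178],np.radians(-88)); save('wrist','w5'); save('scene','s5'); save('side','d5')
b=cv2.imread('pics/d5.png')[170:290,170:340];a=cv2.imread('pics/w5.png'); b=cv2.resize(b,(640,452))
cv2.imwrite('pics/m5.png',cv2.resize(np.vstack([a[:400],b]),(450,600)))"
```

```text
clock: 19.53
position: [0.5179, 0.1761, 0.1875]
ee_rot: [2.393, 2.036, -0.003]
force: [0.0, -0.3, -0.8]
width: 0.473
gripper_force: 35.0
clock: 20.87
position: [0.5196, 0.1718, 0.1885]
ee_rot: [3.139, 0.056, 0.001]
force: [0.8, 0.2, -1.2]
width: 0.477
gripper_force: 35.0
20.87 [0.5196 0.1718 0.1885] [3.139e+00 5.600e-02 1.000e-03] w 0.476541408894141 gf 34.972816184163094 F [ 0.8  0.2 -1.2] j [-0.72  0.35  0.4   1.84 -0.16  0.98 -1.79]
shift(units) [0.0024 0.0667 0.4268]  mm [  1.   26.7 170.7]  turn(units) [ 0.0012 -0.0002  0.0005] deg [ 0.1 -0.   0.1]
```

View pics/m5.png

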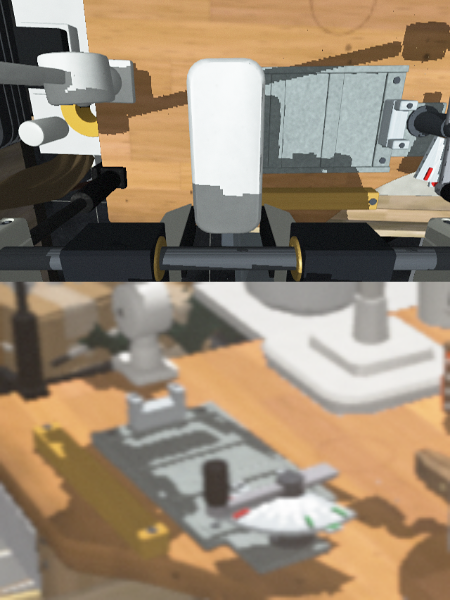

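Run:
```python
from h import *
a=cv2.imread("pics/w5.png")
p=arm.observe()["position"]; Rm=R.from_rotvec(arm.observe()["ee_rot"])
g=a.min(2)
for r in (110,150,190,230): 
    c=np.where(g[r]>200)[0]; c=c[(c>230)&(c<420)]; print(r,c.min(),c.max(),end=" ; ")
c=np.where(g[:300,322]>200)[0]; print("col",c.min(),c.max())
for u,v in [(322,c.min()),(268,150),(376,150)]: print(Rm.inv().apply(px("w5",u,v,p[2]+.006)-p))
```

```text
110 267 372 ; 150 269 371 ; 190 272 370 ; 230 274 369 ; col 85 277
[ 0.09835718  0.00109434 -0.00590433]
[ 0.07460343 -0.02032779 -0.00596845]
[ 0.07457229  0.02245368 -0.00588555]
```

```bash
python3 -m creep '[[0,0.02,0,0,0,0],[0.002,0.03,0,0,0,0],[0,0.017,0,0,0,0],[0,0,0.03,0,0,0],[0,0,0.06,0,0,0],[0,0,0.07,0,0,0],[0,0,0.07,0,0,0],[0,0,0.06,0,0,0],[0,0,0.04,0,0,0],[0,0,0.02,0,0,0],[0,0,0,0,0,0],[0,0,0,0,0,0]]'; python3 -c "
from h import *
st(); plan([.5216,.1447,.0178],np.radians(-88))"
```

```text
clock: 22.02
position: [0.5222, 0.1456, 0.0494]
ee_rot: [3.139, 0.055, 0.002]
force: [0.8, 0.2, -1.1]
width: 0.477
gripper_force: 35.0
22.02 [0.5222 0.1456 0.0494] [3.139e+00 5.500e-02 2.000e-03] w 0.47737280496155204 gf 34.97245475649834 F [ 0.8  0.2 -1.1] j [-0.61  0.53  0.33  1.98 -0.27  0.67 -1.65]
shift(units) [-0.0017  0.0021  0.0789]  mm [-0.7  0.8 31.6]  turn(units) [ 0.0009 -0.0007 -0.    ] deg [ 0.1 -0.1 -0. ]
```

```bash
python3 -m creep '[[-0.006,0.002,0,0,0,0],[0,0,0.02,0,0,0],[0,0,0.02,0,0,0],[0,0,0.015,0,0,0],[0,0,0.01,0,0,0],[0,0,0.008,0,0,0],[0,0,0.006,0,0,0],[0,0,0,0,0,0],[0,0,0,0,0,0]]'; python3 -c "
from h import *
st()"
```

```text
clock: 22.77
position: [0.5194, 0.1453, 0.0175]
ee_rot: [3.14, 0.056, 0.002]
force: [-3.4, -0.5, 4.0]
width: 0.475
gripper_force: 35.0
22.77 [0.5194 0.1453 0.0175] [3.14e+00 5.60e-02 2.00e-03] w 0.47518107817093763 gf 34.98368728905916 F [-3.4 -0.5  4. ] j [-0.59  0.58  0.3   2.01 -0.29  0.6  -1.63]
```

```bash
python3 -m creep '[[0,0,0,0,0,0],[0,0,0,0,0,0],[0,0,0,0,0,0],[0,0,0,0,0,0],[0,0,-0.01,0,0,0],[0,0,-0.03,0,0,0],[0,0,-0.05,0,0,0],[0,0,-0.07,0,0,0],[0,0,-0.07,0,0,0],[0,0,-0.07,0,0,0],[0,0,-0.07,0,0,0],[0,0,-0.06,0,0,0],[0,0,-0.04,0,0,0],[0,0,0,0,0,0],[0,0,0,0,0,0]]' -0.16; python3 -c "
from h import *
st(); save('wrist','w6'); save('scene','s6')
b=cv2.imread('pics/s6.png')[160:290,150:320];a=cv2.imread('pics/w6.png'); b=cv2.resize(b,(640,490))
cv2.imwrite('pics/m6.png',cv2.resize(np.vstack([a[:340],b]),(460,600)))
plan([.532,-.37,.2],np.radians(9.8))"
```

```text
clock: 24.02
position: [0.5196, 0.1458, 0.2063]
ee_rot: [3.14, 0.056, 0.005]
force: [-1.0, 0.1, 0.2]
width: 0.579
gripper_force: 0.0
24.02 [0.5196 0.1458 0.2063] [3.14  0.056 0.005] w 0.5794968793427419 gf 0.0 F [-1.   0.1  0.2] j [-0.69  0.32  0.42  1.84 -0.15  1.01 -1.75]
shift(units) [-0.0125  1.2892  0.0141]  mm [ -5.  515.7   5.6]  turn(units) [ 0.0007 -0.0007  0.6854] deg [ 0.1 -0.1 82.2]
```

View pics/m6.png

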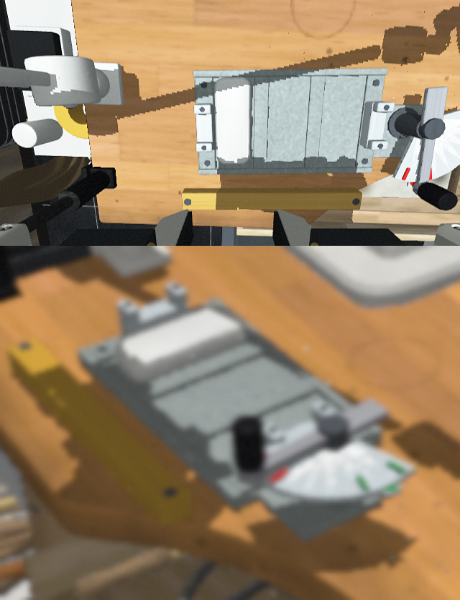

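```bash
python3 -m creep '[[0,0.03,0,0,0,0],[0,0.05,-0.01,0,0,0],[0,0.075,-0.02,0,0,0],[0,0.075,-0.02,0,0,0],[0,0.075,-0.02,0,0,0],[0,0.075,-0.02,0,0,0],[0,0.075,-0.02,0,0,0],[0,0.075,0,0,0,0],[0,0.075,0,0,0,0],[0,0.075,0,0,0,0],[0,0.075,0,0,0,0],[0,0.075,0,0,0,0],[0,0.075,0,0,0,0],[0,0.075,0,0,0,0],[0,0.075,0,0,0,0],[0,0.075,0,0,0,0],[0,0.075,0,0,0,0],[0,0.05,0,0,0,0],[0,0.03,0,0,0,0],[0,0,0,0,0,0]]' -1; python3 -m creep '[[0,0,0,0,0,-0.03],[0,0,0,0,0,-0.05],[0,0,0,0,0,-0.05],[0,0,0,0,0,-0.05],[0,0,0,0,0,-0.05],[0,0,0,0,0,-0.05],[0,0,0,0,0,-0.05],[0,0,0,0,0,-0.05],[0,0,0,0,0,-0.05],[0,0,0,0,0,-0.05],[0,0,0,0,0,-0.05],[0,0,0,0,0,-0.05],[0,0,0,0,0,-0.05],[0,0,0,0,0,-0.05],[0,0,0,0,0,-0.05],[0,0,0,0,0,-0.05],[0,0,0,0,0,-0.035],[0,0,0,0,0,0],[0,0,0,0,0,0]]'
python3 - <<'E'
from h import *
st(); save('wrist','w7'); save("scene","s7")
im=cv2.imread('pics/w7.png'); g=im.min(2)
q=np.int32(proj("w7",[.5235,-.434,.018])[0]); print(q)
def box(f,m,off,s,z=.017):
    n,l,stt,ce=cv2.connectedComponentsWithStats(m.astype(np.uint8))
    for i in range(1,n):
        if stt[i,4]>300: print(f,stt[i],np.round(ce[i],1))
box("w7",g[:300]>170,0,1)
E
```

```text
clock: 25.78
position: [0.5354, -0.3715, 0.2491]
ee_rot: [3.138, 0.049, -0.002]
force: [-0.9, 0.3, 1.1]
width: 0.999
gripper_force: 0.0
clock: 27.37
position: [0.5375, -0.3668, 0.2499]
ee_rot: [2.023, 2.402, 0.0]
force: [0.2, 0.7, 0.3]
width: 0.998
gripper_force: 0.0
27.37 [ 0.5375 -0.3668  0.2499] [2.023 2.402 0.   ] w 0.9979739619372986 gf 0.0 F [0.2 0.7 0.3] j [ 0.41  0.46  0.17  1.48 -0.08  1.2   0.76]
[300 260]
w7 [ 154    0   17  188 1930] [161.9  88.2]
w7 [ 177    0   27  191 3008] [189.4  92. ]
w7 [ 241    0  100  140 7084] [283.2  65.8]
w7 [ 499   89  141  142 3233] [549.3 146.9]
w7 [543 202  42  39 441] [563.1 221.8]
w7 [ 278  212   41   32 1116] [298.3 227.7]
w7 [461 234  31  30 707] [476.  248.3]
w7 [292 257  26  31 682] [305.  272.1]
w7 [163 273  35  27 800] [178.6 286.7]
w7 [609 279  31  21 409] [626.8 291.3]
```

View pics/w7.png

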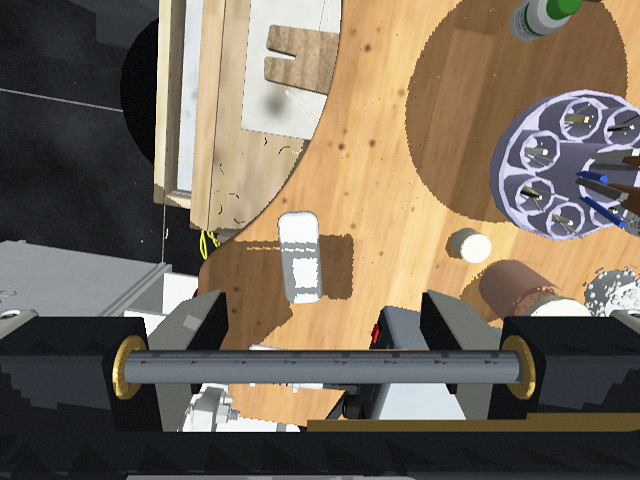

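Run:
```python
from h import *
p,q=px("w7",298.5,211.5,.015),px("w7",304,302,.012); d=p-q
a=np.degrees(np.arctan2(d[1],d[0])); c=(p+q)/2; print(c,a,np.linalg.norm(d)); plan([*c[:2],.1],np.radians(a-90))
```

```text
[ 0.52399317 -0.43309052  0.0135    ] 101.8400215164338 0.11010447609552279
shift(units) [-0.156  -0.0615  0.3753]  mm [-62.4 -24.6 150.1]  turn(units) [ 0.0004  0.0007 -0.0175] deg [ 0.   0.1 -2.1]
```

```bash
python3 - <<'E'
from h import *
print(px("s0",452,375,0),px("s0",450,325,.08),px("s0",505,435,0), px("s0",435,312,.0))
E
python3 -m creep '[[-0.03,-0.01,0,0,0,-0.01],[-0.04,-0.015,0,0,0,0],[-0.05,-0.02,0,0,0,0],[-0.03,-0.015,0,0,0,0],[-0.004,0,0.03,0,0,0],[0,0,0.06,0,0,0],[0,0,0.08,0,0,0],[0,0,0.08,0,0,0],[0,0,0.08,0,0,0],[0,0,0.06,0,0,0],[0,0,0.02,0,0,0],[0,0,0,0,0,0],[0,0,0,0,0,0]]' -0.45; python3 -c "
from h import *
st(); plan([.5237,-.4333,.0095],np.radians(10.9))"
```

```text
[ 0.63690225 -0.49379858  0.        ] [ 0.64668449 -0.46343142  0.08      ] [ 0.61992187 -0.61160586  0.        ] [ 0.71482852 -0.37968425  0.        ]
clock: 28.55
position: [0.5261, -0.4329, 0.0867]
ee_rot: [1.996, 2.423, -0.0]
force: [-0.2, 0.2, -0.3]
width: 0.725
gripper_force: 0.0
28.55 [ 0.5261 -0.4329  0.0867] [ 1.996  2.423 -0.   ] w 0.7254761017521303 gf 0.0 F [-0.2  0.2 -0.3] j [ 0.52  0.65  0.15  1.58 -0.11  0.92  0.9 ]
shift(units) [ 0.0004 -0.0064  0.193 ]  mm [ 0.2 -2.6 77.2]  turn(units) [0.0006 0.0008 0.0012] deg [0.1 0.1 0.1]
```

```bash
python3 -m creep '[[0,-0.006,0.02,0,0,0],[0,0,0.04,0,0,0],[0,0,0.04,0,0,0],[0,0,0.04,0,0,0],[0,0,0.03,0,0,0],[0,0,0.015,0,0,0],[0,0,0.007,0,0,0],[0,0,0,0,0,0],[0,0,0,0,0,0]]';  python3 -m creep '[[0,0,0,0,0,0],[0,0,0,0,0,0],[0,0,0,0,0,0],[0,0,0,0,0,0],[0,0,0,0,0,0],[0,0,0,0,0,0],[0,0,0,0,0,0],[0,0,0,0,0,0],[0,0,0,0,0,0]]' 1 35;python3 -m creep '[[0,0,-0.01,0,0,0],[0,0,-0.03,0,0,0],[0,0,-0.05,0,0,0],[0,0,-0.07,0,0,0],[0,0,-0.07,0,0,0],[0,0,-0.07,0,0,0],[0,0,-0.07,0,0,0],[0,0,-0.05,0,0,0],[0,0,-0.03,0,0,0],[0,0,0,0,0,0],[0,0,0,0,0,0]]'; python3 -c "
from h import *
st(); plan([.567,.0752,.19],np.radians(92))"
```

```text
clock: 29.3
position: [0.5239, -0.4343, 0.0104]
ee_rot: [1.995, 2.422, -0.001]
force: [0.2, -0.3, 0.4]
width: 0.726
gripper_force: 0.0
clock: 30.05
position: [0.5235, -0.434, 0.0098]
ee_rot: [1.996, 2.423, -0.0]
force: [-2.0, 1.1, 5.9]
width: 0.474
gripper_force: 34.8
clock: 30.97
position: [0.5231, -0.4335, 0.1894]
ee_rot: [1.996, 2.423, -0.0]
force: [-0.2, 0.7, -1.2]
width: 0.475
gripper_force: 34.8
30.97 [ 0.5231 -0.4335  0.1894] [ 1.996  2.423 -0.   ] w 0.47473635436366773 gf 34.78566471487284 F [-0.2  0.7 -1.2] j [ 0.51  0.55  0.17  1.48 -0.1   1.11  0.89]
shift(units) [ 1.2272  0.3513 -0.0034]  mm [490.9 140.5  -1.4]  turn(units) [-2.000e-04  1.200e-03 -6.747e-01] deg [ -0.    0.1 -81. ]
```

```bash
python3 -m creep '[[0.03,0.009,0,0,0,0],[0.05,0.014,0,0,0,0],[0.075,0.0215,0,0,0,0],[0.075,0.0215,0,0,0,0],[0.075,0.0215,0,0,0,0],[0.075,0.0215,0,0,0,0],[0.075,0.0215,0,0,0,0],[0.075,0.0215,0,0,0,0],[0.075,0.0215,0,0,0,0],[0.075,0.0215,0,0,0,0],[0.075,0.0215,0,0,0,0],[0.075,0.0215,0,0,0,0],[0.075,0.0215,0,0,0,0],[0.075,0.0215,0,0,0,0],[0.075,0.0215,0,0,0,0],[0.075,0.0215,0,0,0,0],[0.06,0.017,0,0,0,0],[0.037,0.011,0,0,0,0],[0,0,0,0,0,0]]'; python3 -m creep '[[0,0,0,0,0,-0.03],[0,0,0,0,0,-0.05],[0,0,0,0,0,-0.05],[0,0,0,0,0,-0.05],[0,0,0,0,0,-0.05],[0,0,0,0,0,-0.05],[0,0,0,0,0,-0.05],[0,0,0,0,0,-0.05],[0,0,0,0,0,-0.05],[0,0,0,0,0,-0.05],[0,0,0,0,0,-0.05],[0,0,0,0,0,-0.05],[0,0,0,0,0,-0.05],[0,0,0,0,0,-0.045],[0,0,0,0,0,0],[0,0,0,0,0,0]]'
python3 - <<'E'
from h import *
st(); plan([.567,.0752,.0178],np.radians(92)); save('wrist','w8'); save('scene','s8')
a=cv2.imread("pics/w8.png"); p=arm.observe()["position"]; Rm=R.from_rotvec(arm.observe()["ee_rot"]); g=a.min(2)
for r in (150,190,230,270):
    c=np.where(g[r]>140)[0]; c=c[(c>230)&(c<420)]; print(r,c.min(),c.max(),end=" ; ")
c=np.where(g[:300,322]>140)[0]; print("col",c.min(),c.max())
print(Rm.inv().apply(px("w8",322,c.min(),p[2]+.006)-p))
E
```

```text
clock: 32.55
position: [0.5656, 0.081, 0.1868]
ee_rot: [-1.988, -2.43, 0.001]
force: [0.5, 0.9, -0.7]
width: 0.474
gripper_force: 34.8
clock: 33.88
position: [0.5663, 0.0748, 0.1876]
ee_rot: [0.051, -3.14, 0.003]
force: [0.0, -0.1, -1.3]
width: 0.476
gripper_force: 34.8
33.88 [0.5663 0.0748 0.1876] [ 5.10e-02 -3.14e+00  3.00e-03] w 0.4760873251978179 gf 34.785210974514484 F [ 0.  -0.1 -1.3] j [-0.03  0.4  -0.27  1.74  0.13  1.02  1.26]
shift(units) [-0.002   0.0018  0.4244]  mm [ -0.8   0.7 169.8]  turn(units) [-0.0009 -0.0004 -0.0012] deg [-0.1 -0.1 -0.1]
150 358 419 ; 190 314 419 ; 230 231 419 ; 270 231 419 ; col 0 299
[ 0.12558185 -0.00156604 -0.00600185]
```

Run:
```python
from h import *
a=cv2.imread("pics/w8.png"); p=arm.observe()["position"]; Rm=R.from_rotvec(arm.observe()["ee_rot"])
for e in (.05,.054,.058): print(proj("w8",p+Rm.apply([e,0,-.006])), end="")
print()
hsv=cv2.cvtColor(a,cv2.COLOR_BGR2HSV)
u=int(proj("w8",p+Rm.apply([.054,0,-.006]))[0][0])
print([(r,*map(int,hsv[r,u,1:])) for r in range(150,300,5)])
```

```text
[[326.02414722 209.80738178]][[326.04290616 200.30566524]][[326.06197001 190.6495038 ]]
[(150, 20, 88), (155, 18, 111), (160, 28, 102), (165, 23, 101), (170, 25, 102), (175, 20, 104), (180, 23, 99), (185, 26, 99), (190, 20, 113), (195, 4, 131), (200, 7, 186), (205, 2, 250), (210, 1, 253), (215, 1, 253), (220, 1, 253), (225, 1, 253), (230, 0, 255), (235, 11, 158), (240, 8, 155), (245, 11, 156), (250, 10, 159), (255, 8, 151), (260, 14, 148), (265, 1, 254), (270, 2, 254), (275, 2, 254), (280, 1, 253), (285, 2, 251), (290, 2, 252), (295, 1, 251)]
```

```bash
python3 -m creep '[[-0.004,0,0.02,0,0,0],[0,0,0.05,0,0,0],[0,0,0.07,0,0,0],[0,0,0.07,0,0,0],[0,0,0.07,0,0,0],[0,0,0.05,0,0,0],[0,0,0.025,0,0,0],[0,0,0.01,0,0,0],[0,0,0,0,0,0],[0,0,0,0,0,0]]'; python3 -c "
from h import *
st(); plan([.568,.0747,.0178],np.radians(92))"
```

```text
clock: 34.82
position: [0.5699, 0.0752, 0.0436]
ee_rot: [-0.055, 3.138, -0.002]
force: [0.1, -0.4, -0.5]
width: 0.476
gripper_force: 34.8
34.82 [0.5699 0.0752 0.0436] [-5.500e-02  3.138e+00 -2.000e-03] w 0.4759351634053102 gf 34.785567708313465 F [ 0.1 -0.4 -0.5] j [-0.06  0.58 -0.23  1.87  0.2   0.71  1.2 ]
shift(units) [ 0.0049 -0.0009  0.0644]  mm [ 2.  -0.4 25.7]  turn(units) [-0.0007  0.0012  0.0002] deg [-0.1  0.1  0. ]
```

```bash
python3 -m creep '[[0.005,-0.001,0.015,0,0,0],[0,0,0.015,0,0,0],[0,0,0.012,0,0,0],[0,0,0.01,0,0,0],[0,0,0.007,0,0,0],[0,0,0.005,0,0,0],[0,0,0,0,0,0],[0,0,0,0,0,0]]'; python3 -c "
from h import *
st()"
```

```text
clock: 35.48
position: [0.567, 0.0743, 0.0177]
ee_rot: [-0.056, 3.14, -0.003]
force: [-3.3, 0.5, 9.5]
width: 0.473
gripper_force: 34.8
35.48 [0.567  0.0743 0.0177] [-5.60e-02  3.14e+00 -3.00e-03] w 0.47255220936937997 gf 34.813407473266125 F [-3.3  0.5  9.5] j [-0.07  0.61 -0.22  1.89  0.21  0.66  1.19]
```

```bash
python3 -m creep '[[0,0,0,0,0,0],[0,0,0,0,0,0],[0,0,0,0,0,0],[0,0,0,0,0,0],[0,0,-0.01,0,0,0],[0,0,-0.03,0,0,0],[0,0,-0.06,0,0,0],[0,0,-0.08,0,0,0],[0,0,-0.08,0,0,0],[0,0,-0.08,0,0,0],[0,0,-0.08,0,0,0],[0,0,-0.08,0,0,0],[0,0,-0.06,0,0,0],[0,0,-0.03,0,0,0],[0,0,0,0,0,0]]' -0.1; python3 -m creep '[[0.02,-0.01,0,0,0,0.03],[0.02,-0.01,0,0,0,0.05],[0,0,0,0,0,0.05],[0,0,0,0,0,0.05],[0,0,0,0,0,0.05],[0,0,0,0,0,0.05],[0,0,0,0,0,0.05],[0,0,0,0,0,0.05],[0,0,0,0,0,0.05],[0,0,0,0,0,0.05],[0,0,0,0,0,0.05],[0,0,0,0,0,0.05],[0,0,0,0,0,0.05],[0,0,0,0,0,0.05],[0,0,0,0,0,0.05],[0,0,0,0,0,0.02],[0,0,0,0,0,0],[0,0,0,0,0,0]]' -0.5; python3 -c "
from h import *
st(); plan([.48,-.01,.24],np.radians(2))"
```

```text
clock: 36.73
position: [0.5684, 0.0753, 0.2576]
ee_rot: [-0.056, 3.133, -0.001]
force: [-0.6, -0.8, 0.6]
width: 0.552
gripper_force: 0.0
clock: 38.23
position: [0.5504, 0.0667, 0.2527]
ee_rot: [2.178, 2.262, -0.002]
force: [-1.1, -0.7, -0.2]
width: 0.751
gripper_force: 0.0
38.23 [0.5504 0.0667 0.2527] [ 2.178e+00  2.262e+00 -2.000e-03] w 0.7514069795519169 gf 0.0 F [-1.1 -0.7 -0.2] j [-0.22  0.3   0.01  1.71 -0.    1.13 -0.18]
shift(units) [-0.1851 -0.1831  0.032 ]  mm [-74.  -73.2  12.8]  turn(units) [0.0001 0.0009 0.0012] deg [0.  0.1 0.1]
```

```bash
python3 -m creep '[[-0.02,-0.02,0,0,0,0],[-0.04,-0.04,0,0,0,0],[-0.05,-0.05,0,0,0,0],[-0.04,-0.04,0,0,0,0],[-0.03,-0.03,0,0,0,0],[0,0,0,0,0,0],[0,0,0,0,0,0]]' -0.5
python3 - <<'E'
from h import *
st(); save('wrist','w9'); save('scene','s9')
def brass(f):
    im=cv2.imread(f'pics/{f}.png'); h=cv2.cvtColor(im,cv2.COLOR_BGR2HSV)
    m=cv2.inRange(h,(18,150,60),(32,255,255))
    if f[0]=='w': m[300:]=0
    n,l,s,c=cv2.connectedComponentsWithStats(m); i=1+np.argmax(s[1:,4]); print(f,s[i],c[i])
    ys,xs=np.where(l==i); r=cv2.minAreaRect(np.float32(np.c_[xs,ys])); b=cv2.boxPoints(r); print(np.round([px(f,*q,.022) for q in b],4).tolist()); return m
m=brass('w9'); brass('s9')
z=cv2.imread('pics/w9.png'); 
# predicted corners
for s in (-.125,.125):
    print(proj("w9",[[.4592-.035*s+e,.0867+s,.022] for e in(-.013,.013)]))
E
```

```text
clock: 38.82
position: [0.481, -0.0087, 0.2535]
ee_rot: [2.181, 2.258, 0.0]
force: [0.7, 0.9, 0.2]
width: 0.751
gripper_force: 0.0
38.82 [ 0.481  -0.0087  0.2535] [2.181 2.258 0.   ] w 0.7507016035383053 gf 0.0 F [0.7 0.9 0.2] j [-0.12  0.17  0.03  1.88 -0.    1.09 -0.05]
w9 [317  81   1  10  10] [317.   85.5]
[[0.4717, 0.1043, 0.022], [0.4717, 0.1043, 0.022], [0.4714, 0.1123, 0.022], [0.4714, 0.1123, 0.022]]
s9 [ 153  194   68   70 1373] [187.22286963 228.42461763]
[[0.4277, 0.1995, 0.022], [0.4683, 0.2293, 0.022], [0.4768, -0.0504, 0.022], [0.4415, -0.0688, 0.022]]
[[293.84554399 230.56686073]
 [317.72176748 231.34460765]]
[[286.56555915 -43.20448528]
 [316.15945267 -41.97149349]]
```

Run:
```python
from h import *
h=cv2.cvtColor(cv2.GaussianBlur(cv2.imread('pics/w9.png'),(3,3),0),cv2.COLOR_BGR2HSV)
for r in (40,100,160,210): print(r,[(c,*map(int,h[r,c])) for c in range(270,340,4)])
```

```text
40 [(270, 16, 131, 194), (274, 16, 128, 203), (278, 16, 129, 206), (282, 16, 126, 217), (286, 16, 125, 222), (290, 21, 141, 185), (294, 25, 122, 248), (298, 25, 125, 247), (302, 25, 122, 248), (306, 26, 120, 250), (310, 26, 118, 251), (314, 26, 117, 252), (318, 18, 119, 215), (322, 18, 121, 234), (326, 18, 123, 233), (330, 17, 123, 231), (334, 18, 122, 234), (338, 18, 121, 239)]
100 [(270, 16, 133, 186), (274, 16, 130, 194), (278, 16, 127, 200), (282, 16, 128, 204), (286, 16, 126, 210), (290, 15, 130, 141), (294, 25, 128, 247), (298, 25, 128, 246), (302, 25, 126, 246), (306, 25, 124, 247), (310, 25, 123, 248), (314, 25, 123, 248), (318, 17, 132, 206), (322, 17, 124, 230), (326, 17, 127, 227), (330, 17, 127, 228), (334, 17, 124, 229), (338, 17, 127, 227)]
160 [(270, 16, 131, 201), (274, 16, 136, 199), (278, 16, 130, 206), (282, 16, 125, 214), (286, 17, 132, 211), (290, 16, 124, 211), (294, 22, 140, 218), (298, 24, 129, 244), (302, 24, 131, 242), (306, 24, 130, 244), (310, 25, 127, 245), (314, 25, 128, 245), (318, 18, 136, 190), (322, 16, 126, 225), (326, 17, 121, 229), (330, 17, 125, 224), (334, 17, 128, 221), (338, 16, 124, 228)]
210 [(270, 18, 64, 212), (274, 20, 38, 180), (278, 22, 34, 188), (282, 25, 22, 210), (286, 30, 14, 224), (290, 30, 10, 227), (294, 21, 84, 157), (298, 23, 134, 239), (302, 23, 135, 236), (306, 23, 136, 237), (310, 24, 132, 240), (314, 24, 133, 239), (318, 20, 141, 190), (322, 16, 126, 218), (326, 16, 125, 219), (330, 16, 131, 213), (334, 16, 121, 223), (338, 17, 131, 218)]
```

Run:
```python
from h import *
h=cv2.cvtColor(cv2.GaussianBlur(cv2.imread('pics/w9.png'),(3,3),0),cv2.COLOR_BGR2HSV)
print([(r,*map(int,h[r,306])) for r in range(220,246,2)])
L=[px("w9",c,r,.022) for c,r in ((304.3,40),(306.3,210))]; print(L)
print(px("w9",306,231,.022))
plan([.4597,.0867,.0068],np.radians(2))
```

```text
[(220, 106, 49, 110), (222, 107, 40, 114), (224, 105, 45, 114), (226, 22, 45, 130), (228, 21, 117, 203), (230, 30, 10, 222), (232, 34, 8, 228), (234, 34, 9, 228), (236, 30, 8, 227), (238, 33, 10, 226), (240, 33, 10, 223), (242, 33, 11, 222), (244, 33, 11, 222)]
[array([0.45857699, 0.1470759 , 0.022     ]), array([ 0.46366769, -0.0149612 ,  0.022     ])]
[ 0.46380626 -0.03834218  0.022     ]
shift(units) [ 0.2376 -0.0482  0.6159]  mm [ 95.  -19.3 246.3]  turn(units) [0.001  0.0006 0.0007] deg [0.1 0.1 0.1]
```

```bash
python3 -m creep '[[0.03,-0.008,0,0,0,0],[0.06,-0.01,0,0,0,0],[0.07,-0.01,0,0,0,0],[0.05,-0.01,0,0,0,0],[0.029,-0.01,0,0,0,0],[0,0,0.05,0,0,0],[0,0,0.08,0,0,0],[0,0,0.08,0,0,0],[0,0,0.08,0,0,0],[0,0,0.08,0,0,0],[0,0,0.06,0,0,0],[0,0,0.03,0,0,0],[0,0,0,0,0,0],[0,0,0,0,0,0]]' -0.5; python3 -c "
from h import *
st(); plan([.4597,.0874,.0068],np.radians(2))"
```

```text
clock: 40.08
position: [0.4592, 0.0875, 0.0685]
ee_rot: [2.179, 2.261, -0.002]
force: [0.2, 0.3, -0.1]
width: 0.748
gripper_force: 0.0
40.08 [0.4592 0.0875 0.0685] [ 2.179e+00  2.261e+00 -2.000e-03] w 0.7484501338203711 gf 0.0 F [ 0.2  0.3 -0.1] j [-0.27  0.4  -0.04  2.12  0.03  0.62 -0.3 ]
shift(units) [-0.      0.0013  0.1543]  mm [-0.   0.5 61.7]  turn(units) [-0.0001  0.0008  0.0009] deg [-0.   0.1  0.1]
```

```bash
python3 -m creep '[[0,0,0.03,0,0,0],[0,0,0.04,0,0,0],[0,0,0.04,0,0,0],[0,0,0.025,0,0,0],[0,0,0.012,0,0,0],[0,0,0.006,0,0,0],[0,0,0,0,0,0],[0,0,0,0,0,0]]' -0.5; python3 -m creep '[[0,0,0,0,0,0],[0,0,0,0,0,0],[0,0,0,0,0,0],[0,0,0,0,0,0],[0,0,0,0,0,0],[0,0,0,0,0,0],[0,0,0,0,0,0],[0,0,0,0,0,0],[0,0,0,0,0,0],[0,0,0,0,0,0],[0,0,0,0,0,0],[0,0,0,0,0,0]]' 1 40; python3 -m creep '[[0,0,-0.01,0,0,0],[0,0,-0.03,0,0,0],[0,0,-0.05,0,0,0],[0,0,-0.06,0,0,0],[0,0,-0.05,0,0,0],[0,0,-0.02,0,0,0],[0,0,0,0,0,0],[0,0,0,0,0,0]]'; python3 -c "
from h import *
st(); plan([.567,.0758,.095],.035)"
```

```text
clock: 40.75
position: [0.4601, 0.0873, 0.0117]
ee_rot: [2.179, 2.258, 0.004]
force: [-18.3, -3.3, 59.3]
width: 0.751
gripper_force: 37.0
clock: 41.75
position: [0.4591, 0.0869, 0.008]
ee_rot: [2.18, 2.26, -0.001]
force: [0.2, -0.3, 9.1]
width: 0.28
gripper_force: 40.0
clock: 42.42
position: [0.4589, 0.0868, 0.0953]
ee_rot: [2.18, 2.259, -0.001]
force: [0.4, 0.4, -2.1]
width: 0.279
gripper_force: 40.0
42.42 [0.4589 0.0868 0.0953] [ 2.180e+00  2.259e+00 -1.000e-03] w 0.27943761305284015 gf 39.99897301197052 F [ 0.4  0.4 -2.1] j [-0.27  0.35 -0.05  2.1   0.03  0.69 -0.29]
shift(units) [-0.0371  0.2692  0.0011]  mm [-14.8 107.7   0.5]  turn(units) [0.0005 0.0008 0.0003] deg [0.1 0.1 0. ]
```

```bash
python3 -m creep '[[-0.004,0.02,0,0,0,0],[-0.005,0.04,0,0,0,0],[-0.006,0.045,0,0,0,0],[-0.006,0.045,0,0,0,0],[-0.006,0.045,0,0,0,0],[-0.006,0.04,0,0,0,0],[-0.004,0.024,0,0,0,0],[-0.002,0.01,0,0,0,0],[0,0,0,0,0,0],[0,0,0,0,0,0]]'; python3 -c "
from h import *
st(); plan([.567,.075,.041],.035)
save('wrist','w10')
h=cv2.cvtColor(cv2.GaussianBlur(cv2.imread('pics/w10.png'),(3,3),0),cv2.COLOR_BGR2HSV)
for r in range(0,140,4): print(r,h[r,322].tolist(),end=' ')
"
```

```text
clock: 43.25
position: [0.5662, 0.075, 0.0951]
ee_rot: [2.181, 2.26, -0.003]
force: [-0.2, -0.4, -2.5]
width: 0.284
gripper_force: 40.0
43.25 [0.5662 0.075  0.0951] [ 2.181  2.26  -0.003] w 0.2835048945904449 gf 39.99898910522461 F [-0.2 -0.4 -2.5] j [-0.21  0.49 -0.03  1.85  0.02  0.8  -0.21]
shift(units) [0.0002 0.002  0.1354]  mm [ 0.1  0.8 54.1]  turn(units) [-0.0003  0.0009  0.0003] deg [-0.   0.1  0. ]
0 [106, 38, 126] 4 [103, 38, 121] 8 [106, 40, 121] 12 [107, 41, 125] 16 [105, 41, 125] 20 [106, 43, 126] 24 [105, 41, 124] 28 [107, 42, 128] 32 [24, 134, 238] 36 [24, 130, 243] 40 [24, 131, 244] 44 [24, 131, 243] 48 [24, 131, 243] 52 [24, 129, 243] 56 [24, 132, 243] 60 [24, 131, 243] 64 [24, 129, 243] 68 [24, 130, 244] 72 [24, 129, 243] 76 [24, 129, 243] 80 [24, 129, 243] 84 [24, 131, 243] 88 [24, 129, 243] 92 [24, 129, 243] 96 [24, 130, 243] 100 [24, 128, 243] 104 [24, 130, 243] 108 [24, 131, 243] 112 [24, 131, 244] 116 [24, 129, 243] 120 [24, 132, 243] 124 [24, 130, 243] 128 [24, 131, 243] 132 [24, 131, 243] 136 [24, 131, 243]
```

```bash
python3 -m creep '[[0,0.002,0.02,0,0,0],[0,0,0.03,0,0,0],[0,0,0.03,0,0,0],[0,0,0.02,0,0,0],[0,0,0.012,0,0,0],[0,0,0.008,0,0,0],[0,0,0.006,0,0,0],[0,0,0.004,0,0,0],[0,0,0.003,0,0,0],[0,0,0,0,0,0],[0,0,0,0,0,0]]'; python3 -c "
from h import *
st(); save('side','d11');save('scene','s11')"
```

```text
clock: 44.22
position: [0.5677, 0.0751, 0.0428]
ee_rot: [2.18, 2.26, -0.001]
force: [-4.8, -0.4, -1.1]
width: 0.282
gripper_force: 40.1
44.22 [0.5677 0.0751 0.0428] [ 2.18e+00  2.26e+00 -1.00e-03] w 0.2816692580300369 gf 40.10397434234619 F [-4.8 -0.4 -1.1] j [-0.21  0.56 -0.03  1.89  0.03  0.69 -0.21]
```

```bash
python3 -m creep '[[0,-0.003,0,0,0,0],[0,0,0,0,0,0],[0,0,0.003,0,0,0],[0,0,0.003,0,0,0],[0,0,0.002,0,0,0],[0,0,0,0,0,0],[0,0,0,0,0,0]]'; python3 -c "
from h import *
st()"
```

```text
clock: 44.9
position: [0.5673, 0.075, 0.04]
ee_rot: [2.18, 2.259, 0.001]
force: [-4.5, -0.0, 4.9]
width: 0.278
gripper_force: 40.0
44.9 [0.5673 0.075  0.04  ] [2.180e+00 2.259e+00 1.000e-03] w 0.2776135651517457 gf 40.041380524635315 F [-4.5 -0.   4.9] j [-0.21  0.57 -0.03  1.89  0.03  0.68 -0.21]
```

```bash
python3 -m creep '[[0,0,0,0,0,0],[0,0,0,0,0,0],[0,0,0,0,0,0],[0,0,0,0,0,0],[0,0,0,0,0,0],[0,0,-0.01,0,0,0],[0,0,-0.03,0,0,0],[0,0,-0.06,0,0,0],[0,0,-0.08,0,0,0],[0,0,-0.08,0,0,0],[0,0,-0.06,0,0,0],[0,0,-0.03,0,0,0],[0,0,0,0,0,0],[0,0,0,0,0,0]]' 0
python3 - <<'E'
from h import *
st(); save('wrist','w12'); save('scene','s12')
a=cv2.imread('pics/w12.png')[:360]; b=cv2.resize(cv2.imread('pics/s12.png')[160:270,160:320],(640,440),interpolation=cv2.INTER_CUBIC)
# overlay predicted seated bar outline, top z .054
c=np.array([.567,.0752])
q=[[c[0]-.035*s+e,c[1]+s,.054] for s,e in((-.125,-.013),(.125,-.013),(.125,.013),(-.125,.013))]
cv2.polylines(a,[np.int32(proj('w12',q))],True,(0,0,255),1)
cv2.imwrite('pics/m12.png',cv2.resize(np.vstack([a,b]),(480,600)))
plan([.4994,-.0767,.16],0)
E
```

```text
clock: 46.07
position: [0.5671, 0.0752, 0.1802]
ee_rot: [2.18, 2.258, 0.002]
force: [0.5, -0.7, 0.2]
width: 0.503
gripper_force: 0.0
46.07 [0.5671 0.0752 0.1802] [2.180e+00 2.258e+00 2.000e-03] w 0.502660122480758 gf 0.0 F [ 0.5 -0.7  0.2] j [-0.21  0.39 -0.02  1.77  0.01  0.98 -0.2 ]
shift(units) [-0.3731 -0.18    0.0472]  mm [-149.2  -72.    18.9]  turn(units) [-0.0001  0.0009  0.017 ] deg [-0.   0.1  2. ]
```

View pics/m12.png

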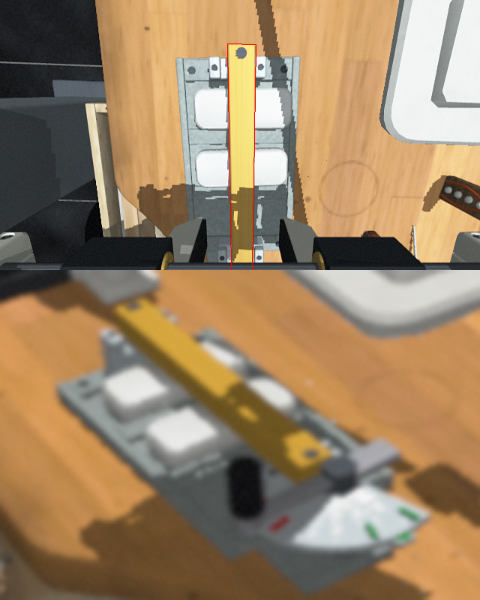

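```bash
python3 -m creep '[[-0.02,-0.01,0,0,0,0.017],[-0.04,-0.02,0,0,0,0],[-0.06,-0.03,0,0,0,0],[-0.06,-0.03,0,0,0,0],[-0.06,-0.03,0,0,0,0],[-0.06,-0.03,0,0,0,0],[-0.05,-0.02,0,0,0,0],[-0.026,-0.014,0,0,0,0],[0,0,0,0,0,0],[0,0,0,0,0,0]]' -0.3; python3 -c "
from h import *
st(); plan([.4994,-.0767,.0748],0)"
```

```text
clock: 47.0
position: [0.4932, -0.0753, 0.1793]
ee_rot: [2.222, 2.218, -0.0]
force: [0.3, 0.4, -0.8]
width: 0.649
gripper_force: 0.0
47.0 [ 0.4932 -0.0753  0.1793] [ 2.222  2.218 -0.   ] w 0.6492885037463839 gf 0.0 F [ 0.3  0.4 -0.8] j [ 0.02  0.28  0.03  1.94 -0.01  0.92  0.05]
shift(units) [-0.0032  0.0152  0.2613]  mm [ -1.3   6.1 104.5]  turn(units) [ 0.0004  0.0006 -0.0009] deg [ 0.   0.1 -0.1]
```

```bash
python3 -m creep '[[-0.003,0.015,0.02,0,0,0],[0,0,0.04,0,0,0],[0,0,0.05,0,0,0],[0,0,0.05,0,0,0],[0,0,0.05,0,0,0],[0,0,0.03,0,0,0],[0,0,0.015,0,0,0],[0,0,0.005,0,0,0],[0,0,0,0,0,0],[0,0,0,0,0,0]]' -0.3;python3 -m creep '[[0,0,0,0,0,0],[0,0,0,0,0,0],[0,0,0,0,0,0],[0,0,0,0,0,0],[0,0,0,0,0,0],[0,0,0,0,0,0],[0,0,0,0,0,0],[0,0,0,0,0,0],[0,0,0,0,0,0],[0,0,0,0,0,0]]' 1 15
python3 - <<'E'
from h import *
st()
A=np.array([.5725,-.0767]); p=np.array(arm.observe()["position"][:2]); v=p-A
a0=np.arctan2(v[1],v[0])%(2*np.pi); a1=1.5*np.pi+.035; print(a0,a1,np.hypot(*v))
prev=p
for a in np.linspace(a0,a1+.01,18)[1:]:
    q=A+.0725*np.array([np.cos(a),np.sin(a)]); d=q-prev; print("[%.4f,%.4f,0,0,0,0],"%(d[1]/.4,d[0]/.4),end=""); prev=q
print(prev)
E
```

```text
clock: 47.83
position: [0.5003, -0.0763, 0.0761]
ee_rot: [2.219, 2.22, 0.001]
force: [0.0, -0.9, 0.0]
width: 0.651
gripper_force: 0.0
clock: 48.67
position: [0.4994, -0.0768, 0.0757]
ee_rot: [2.22, 2.22, -0.001]
force: [-2.6, 1.1, 3.4]
width: 0.231
gripper_force: 15.0
48.67 [ 0.4994 -0.0768  0.0757] [ 2.22e+00  2.22e+00 -1.00e-03] w 0.23115841614990298 gf 15.00052884221077 F [-2.6  1.1  3.4] j [ 0.03  0.43  0.02  2.03 -0.01  0.68  0.06]
3.14291910805781 4.74738898038469 0.07309224377786532
[-0.0172,0.0023,0,0,0,0],[-0.0170,0.0025,0,0,0,0],[-0.0167,0.0041,0,0,0,0],[-0.0163,0.0056,0,0,0,0],[-0.0156,0.0072,0,0,0,0],[-0.0149,0.0086,0,0,0,0],[-0.0140,0.0100,0,0,0,0],[-0.0130,0.0113,0,0,0,0],[-0.0119,0.0124,0,0,0,0],[-0.0106,0.0135,0,0,0,0],[-0.0093,0.0145,0,0,0,0],[-0.0079,0.0153,0,0,0,0],[-0.0064,0.0160,0,0,0,0],[-0.0049,0.0165,0,0,0,0],[-0.0033,0.0169,0,0,0,0],[-0.0017,0.0171,0,0,0,0],[-0.0000,0.0172,0,0,0,0],[ 0.5757614  -0.14912661]
```

```bash
python3 -m creep '[[-0.0172,0.001,0,0,0,0],[-0.017,0.0025,0,0,0,0],[-0.0167,0.0041,0,0,0,0],[-0.0163,0.0056,0,0,0,0],[-0.0156,0.0072,0,0,0,0],[-0.0149,0.0086,0,0,0,0],[-0.014,0.01,0,0,0,0],[-0.013,0.0113,0,0,0,0],[-0.0119,0.0124,0,0,0,0],[-0.0106,0.0135,0,0,0,0],[-0.0093,0.0145,0,0,0,0],[-0.0079,0.0153,0,0,0,0],[-0.0064,0.016,0,0,0,0],[-0.0049,0.0165,0,0,0,0],[-0.0033,0.0169,0,0,0,0],[-0.0017,0.0171,0,0,0,0],[0,0.0172,0,0,0,0],[0,0,0,0,0,0],[0,0,0,0,0,0]]'; python3 -c "
from h import *
st()"
```

```text
clock: 50.25
position: [0.5757, -0.1519, 0.0756]
ee_rot: [2.221, 2.216, -0.003]
force: [1.2, -6.0, -2.3]
width: 0.241
gripper_force: 15.0
50.25 [ 0.5757 -0.1519  0.0756] [ 2.221  2.216 -0.003] w 0.24121257734756535 gf 15.00153511762619 F [ 1.2 -6.  -2.3] j [ 0.14  0.55  0.03  1.81 -0.02  0.78  0.18]
```

```bash
python3 -m creep '[[0,0,0,0,0,0],[0,0,0,0,0,0],[0,0,0,0,0,0],[0,0,0,0,0,0],[0,0,0,0,0,0],[0,0,-0.02,0,0,0],[0,0,-0.04,0,0,0],[0,0,-0.06,0,0,0],[0,0,-0.06,0,0,0],[0,0,-0.06,0,0,0],[0,0,-0.03,0,0,0],[0,0,0,0,0,0],[0,0,0,0,0,0]]' -0.3
python3 - <<'E'
from h import *
st(); f='w13'; im=save('wrist',f)[0]; save('scene','s13')
h=cv2.cvtColor(im[:,:,::-1].copy(),cv2.COLOR_BGR2HSV)
m=((h[:,:,2]<60)).astype(np.uint8); m[290:]=0; m[:,:250]=0; m[:,420:]=0
n,l,s,c=cv2.connectedComponentsWithStats(m)
for i in range(1,n):
    if s[i,4]>100: print(s[i],c[i])
print("pred knob top",proj(f,[.5755,-.1495,.103]),"bottom",proj(f,[.5755,-.1495,.067]))
m=cv2.inRange(h,(21,100,60),(32,255,255)); m[200:]=0; n,l,s,c=cv2.connectedComponentsWithStats(m); i=1+np.argmax(s[1:,4]); print("bar",s[i],c[i])
q=[[.567-.035*t+e,.0752+t,.054] for t in (-.125,0) for e in (-.013,.013)]; print(proj(f,q).round(0).tolist())
E
```

```text
clock: 51.33
position: [0.5757, -0.1488, 0.1848]
ee_rot: [2.219, 2.219, 0.002]
force: [-0.1, 0.4, -0.5]
width: 0.651
gripper_force: 0.0
51.33 [ 0.5757 -0.1488  0.1848] [2.219e+00 2.219e+00 2.000e-03] w 0.6512803986065496 gf 0.0 F [-0.1  0.4 -0.5] j [ 0.13  0.42  0.04  1.71 -0.02  1.01  0.18]
[ 307  224   32   41 1001] [322.50649351 244.15784216]
pred knob top [[322.09956723 252.26343769]] bottom [[322.13178857 236.74921613]]
bar [ 295    0   41   99 2829] [316.06433369  38.77023683]
[[298.0, 100.0], [334.0, 100.0], [287.0, -116.0], [329.0, -116.0]]
```

```bash
python3 -m creep '[[0,0,-0.03,0,0,0],[0,0,-0.03,0,0,0],[0,0,0,0,0,0],[0,0,0,0,0,0],[0,0,0,0,0,0]]'; python3 -c "
from h import *
print(arm.sign_off())"
```

```text
clock: 51.85
position: [0.5746, -0.1487, 0.2066]
ee_rot: [2.221, 2.221, -0.002]
force: [-1.0, 0.7, 0.6]
width: 0.649
gripper_force: 0.0
the job is handed in; nothing more can be done
None
```

The job is handed in at about 52 s on the clock: the two cases on the bench are in pockets 0 and 1, the bar is back on its supports between the cheeks, and the lever is in the green notch; while I was picking up the bar the wrist force read 59 N, most likely an open fingertip pressing on the rack's front lip, and no verdict came back.

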